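# Find the firm vibration isolator and stand it on the instrument plate

### The job

Two loose vibration isolators that look alike stand on the bench (metal base with a rubber button on top); one is firm and the other has gone soft. Press a rubber button straight down by about 8 mm to feel which kind it is, and once you have pressed the firm one this way, stand it upright on the empty round seat of the white instrument plate. Leave the soft one standing where it is.

Things in the scene. Friction and masses are not known exactly. Their poses are not given: they have to be found in the camera images.
- iso_a: One loose isolator: round metal base, 42 mm diameter, 30 mm high (grip across it), upright on the bench; from it rises a black rubber button, 28 mm diameter, its top 48 mm above the bench. Origin: centre of the button's top face, on the axis, z up; it sinks with the button. The button gives up to 14 mm straight down and springs back. About 100 to 200 g. May be the firm or the soft one.
- iso_b: The other loose isolator, same look, sizes, origin and travel; one of the two is firm, one soft. Resistance grows with depth: at 8 mm down about 13 N if firm, 2.5 N if soft. Both stand among small bench items (one a plain metal cylinder without button, one a low black knob), at least 95 mm between centres.
- seat (a point): Centre of the top of the empty seat: flat grey disc, 70 mm diameter, top 11 mm above the bench, at one corner of a fixed white plate (170 x 210 x 8 mm). The other three corners carry fixed isolators of the same look, tops 59 mm above the bench, at 110 mm along the seat's +x, 150 mm along its +y, and both. z up; x, y along the plate's edges.
Things that resemble listed ones, but are neither listed nor needed, are in the scene too. What is shaped like the part that bears iso_b but red is not meant. What is shaped like the part that bears iso_a but blue is not meant.

How it is judged:
By the outcome, as a careful person would: the job done as asked, in the order asked, and still so for the second after the job is handed in, with the robot touching nothing.
It also fails if it takes over 51 s, if anything falls off the work surface, if the arm or the gripper's body presses on something with over 40 N, if the wrist force passes 120 N, or if a joint passes its speed limit or range.

### The arm

A 6-joint arm with a two-finger parallel gripper is mounted at the origin on the work surface. World frame = base frame: x ahead of the robot, y to its left, z up, the work surface at z = 0. Lengths are in m, angles in rad, forces in N, time in s.
With the tool pointing down it reaches from about 0.375 to 0.925 m from the base axis. Payload 5.7 kg.
Tool frame: the origin (TCP) lies between the finger pads; the fingertips stand 25 mm ahead of it and the grasp point (between the pads) lies 6 mm ahead of it; x points along the fingers, z is the direction in which the jaws open and shut, and the axes are right-handed (so a half turn about x gives the same grasp; the last joint's range is limited). The gripper opens to 88 mm and grips with 3 to 60 N. Pads are 20 mm wide; open, the fingers measure 115 mm over their backs; the gripper's body (75 mm by 178 mm) begins 61 mm behind the grasp point.
Start: joints at [1.124, 0.359, 1.51, -0, 1.272, -0.115], TCP at [0.195, 0.567, 0.248] pointing down, gripper open.
Joint ranges: [-2.97, 2.97], [-1.01, 2.36], [0.21, 2.38], [-0.96, 4.11], [0.2, 2.71], [-2.98, 2.98]. Speed limits (rad/s): [2.39, 2.39, 3.14, 3.14, 3.14, 3.14].

### API

Orientations are given as a unit quaternion [x, y, z, w].
In Python, from plant import robot gives the robot as it stands. The module is installed in compiled form; this text tells all that it offers.
- The arm moves only by the tool carry_out, never from a script. Its arguments are lists of equal length, an entry for each row: "translation": the shift along the tool's x, y, z normalised to -1 to 1, where 1 is 0.02 m, a list of three; "angular": the turn, a rotation vector about the tool's x, y, z normalised to -1 to 1, where 1 is 8 degrees, a list of three; "claw": the opening, from 0 (shut) to 1 (fully open). A call has exactly 5 rows; each row shifts and turns the commanded pose from where the row before left it, along the tool's axes as they then stand; what a row does not reach is not made up. A row lasts 1/10 s, in which the tool goes at most 50 mm and 8.59 degrees, less where a joint would pass 70% of its speed; a pose out of reach is approached as far as the arm can. A call with a number of a shift or a turn outside -1 to 1 is refused whole. A call with a gripper value outside its range is refused whole. The fingers move at their own pace and stop on an object; "force" is the grip in N (left out, the last holds). Time passes only in rows, so rows that do not move let the fingers close, or fill a call up. It gives the time, the measured TCP pose, the force and the opening at its end, in the units of the state.
- robot.sense(): the state, without advancing time (a new reading comes with each control period).
- robot.snapshot(name): name is "scene" or "top"; returns a dict with "img" (420x560x3 uint8, red, green, blue), "fx", "fy", "cx", "cy" (pixels), "R" (3x3) and "t" (3): a world point X has camera coordinates R X + t. Camera axes: x right, y down, z forward; pixel columns grow to the right and rows downward; lengths in m; the calibration is good to about 2 mm. A picture is of the moment at which its call begins. There is no depth.
- robot.finish_job(): hands the job in, once; it reports no verdict.
Trained networks look in the newest picture that a camera, given by its name, has taken for a name from the list of things; names that differ only in an ending like _2 or _b are one class to them, and where a whole thing is asked for, a point or a joint stands for the part that bears it (a point fixed in the world has none). Each returns a list of dicts, best first, with "confidence" (0 to 1); they miss things now and then, are a little off and sometimes report something else, mostly with a low value. They report only what shows in the picture. A call takes as long as a camera call. They do not tell look-alikes from the thing itself.
- robot.spot_in(camera, label): "xy" ([column, row] in pixels, amid what is visible of it).
- robot.cut_out(camera, label): "pixels" (420x560 bool, what is visible of it) and "xy" ([column, row] in pixels, amid what is visible of it).
- robot.tip_of(camera, label): "xy" ([column, row] in pixels: a listed point, or the origin of a listed thing).
The state is a dict: "t": time; "joint_pos": joint angles; "qvel": joint speeds; "joint_torque": joint torques, N m; "ee_pos": TCP position; "ee_rot": TCP orientation; "contact_force": force on the tool from outside, world axes, zero at the start; "moment": the same for the moment, N m; "gripper_width": finger opening in m.
Only numpy, scipy, OpenCV 4.12 (cv2) and the standard library are available. Lean on these libraries where they do the work, as an engineer would, in place of code of your own. Each camera call takes 0.05 s, during which the arm holds its last target.

## Working session

There is one attempt and no reset: what is moved stays moved. The work goes in short steps, Python scripts to look and compute and a tool call to move; the robot and the scene stay as the last step left them, time stands still between calls to the robot, and variables do not carry over. Pictures are saved under pics/ and viewed, and the job is handed in when it is done.

Besides the shell and the picture viewer there is one more tool, called in YAML: its name, and indented under it one key for each argument. carry_out: Moves the arm, as the interface text tells. Its arguments: {"type":"object","properties":{"translation":{"type":"array"},"angular":{"type":"array"},"claw":{"type":"array"},"force":{"type":"number"}},"required":["translation","angular","claw"]}

```bash
mkdir -p pics; cat > h.py <<'E'
import numpy as np, cv2
from plant import robot
def ray(s,uv,z):
    R=np.array(s["R"]);t=np.array(s["t"])
    d=R.T@np.array([(uv[0]-s["cx"])/s["fx"],(uv[1]-s["cy"])/s["fy"],1.]);c=-R.T@t
    return c+d*(z-c[2])/d[2]
def proj(s,X):
    p=np.array(s["R"])@np.array(X)+np.array(s["t"]);return (s["fx"]*p[0]/p[2]+s["cx"],s["fy"]*p[1]/p[2]+s["cy"])
def save(s,n): cv2.imwrite("pics/"+n,cv2.cvtColor(s["img"],cv2.COLOR_RGB2BGR))
E
python3 - <<'E'
from h import *
np.set_printoptions(precision=4,suppress=True)
for c in("scene","top"):
    s=robot.snapshot(c);save(s,c+"0.png");R=np.array(s["R"]);print(c,s["fx"],-R.T@np.array(s["t"]),R.tolist())
    for l,z in(("iso_a",.048),("seat",.011)):
        for d in robot.tip_of(c,l): print(l,d["confidence"],d["xy"],ray(s,d["xy"],z))
print(robot.sense())
E
```

```text
scene 470.1290366525456 [0.9384 0.6104 0.5874] [[-0.8750129663029845, 0.483559625525618, 0.02285601372015496], [0.26146290195019817, 0.5118037129226591, -0.8183484040079514], [-0.4074180404761586, -0.7100894647860257, -0.5742677879652165]]
iso_a 0.67 [293.0, 184.8] [ 0.4597 -0.1534  0.048 ]
iso_a 0.64 [177.7, 194.0] [ 0.6998 -0.2317  0.048 ]
iso_a 0.56 [253.5, 169.0] [ 0.506 -0.257  0.048]
iso_a 0.48 [228.0, 178.2] [ 0.5767 -0.2447  0.048 ]
iso_a 0.46 [223.0, 201.1] [ 0.625  -0.1625  0.048 ]
seat 0.89 [365.4, 304.5] [0.5178 0.1904 0.011 ]
top 446.6778822254929 [ 0.5007 -0.0161  0.8196] [[-0.009484024367580151, -0.9998342097037907, 0.015543692862115776], [-0.9951120370624748, 0.007908931999020836, -0.09843516895910326], [0.09829591535342395, -0.01640127740852848, -0.9950220656468884]]
iso_a 0.72 [400.0, 209.5] [ 0.5811 -0.2445  0.048 ]
iso_a 0.65 [351.5, 284.3] [ 0.4529 -0.1562  0.048 ]
iso_a 0.48 [383.4, 148.2] [ 0.6903 -0.219   0.048 ]
iso_a 0.46 [351.2, 186.3] [ 0.6226 -0.1601  0.048 ]
seat 0.88 [157.3, 252.8] [0.5102 0.1853 0.011 ]
{'t': 0.3, 'joint_pos': array([ 1.1239,  0.3591,  1.5107,  0.    ,  1.2725, -0.1151]), 'qvel': array([-0.0008, -0.0018, -0.0017,  0.0008, -0.0003, -0.0003]), 'joint_torque': array([  0.0003, -51.4848, -27.061 ,   0.0675,   0.0311,  -0.0001]), 'ee_pos': array([0.1954, 0.5671, 0.2473]), 'ee_rot': array([-0.4107,  0.5759,  0.4105,  0.5755]), 'contact_force': array([ 0.2371, -0.6538,  0.6255]), 'moment': array([ 0.0293, -0.0067,  0.0499]), 'gripper_width': 0.08796047144472133}
```

View pics/scene0.png

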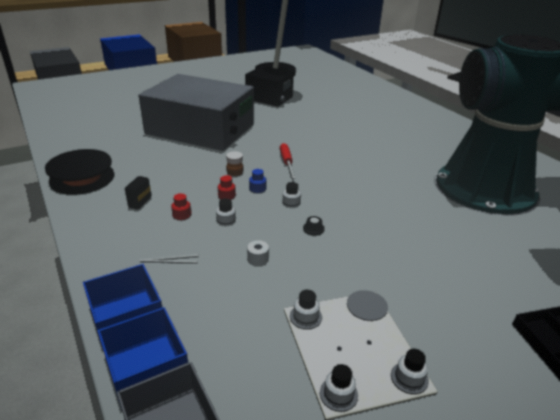

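View pics/top0.png

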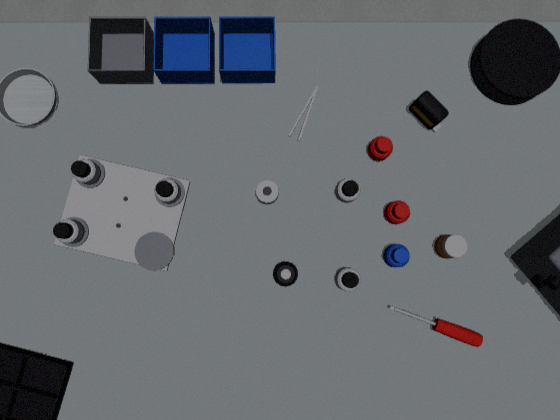

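The top view shows the white isolators with black buttons at about (349,188) and (348,279). The metal cylinder without a button is at (267,191), the black knob at (285,273), and the seat disc at (155,251). Next I refine these positions.

```bash
python3 - <<'E'
from h import *
np.set_printoptions(precision=4,suppress=True)
P={'A':(.6226,-.160),'B':(.455,-.155)}
ims=[]
for c,cr in(("top",{'A':(348,188),'B':(348,280),'S':(155,251)}),("scene",{'A':(226,210),'B':(291,193),'S':(367,305)})):
    s=robot.snapshot(c)
    row=[]
    for k,(u,v) in cr.items():
        r=30
        im=cv2.cvtColor(s["img"][v-r:v+r,u-r:u+r],cv2.COLOR_RGB2BGR)
        g=cv2.cvtColor(im,cv2.COLOR_BGR2GRAY)
        row.append(cv2.resize(im,(260,260),interpolation=cv2.INTER_CUBIC))
        if k!='S':
            m=(g<55).astype(np.uint8)
            n,l,st,ce=cv2.connectedComponentsWithStats(m)
            for i in range(1,n):
                if st[i,4]>30: print(c,k,'dark',ce[i]+[u-r,v-r],st[i])
    ims.append(np.hstack(row))
    for lab in("iso_a","seat"):
        for d in robot.tip_of(c,lab): print(c,lab,d["confidence"],d["xy"],ray(s,d["xy"],.048 if lab!="seat" else .011))
        if lab=="iso_a":
          for d in robot.cut_out(c,lab): 
            ys,xs=np.nonzero(d["pixels"]); print('cut',d["confidence"],d["xy"],xs.min(),xs.max(),ys.min(),ys.max())
cv2.imwrite("pics/z1.png",np.vstack(ims))
E
```

```text
top A dark [349.5854 188.1122] [ 24  23  17  16 205]
top A dark [338.1277 194.1277] [17 27 12 17 47]
top B dark [337.4884 276.5814] [17 17 11 21 43]
top B dark [349.7204 279.564 ] [ 24  22  17  16 211]
top iso_a 0.8 [401.9, 252.5] [ 0.5064 -0.245   0.048 ]
top iso_a 0.6 [403.9, 207.8] [ 0.584  -0.2514  0.048 ]
top iso_a 0.56 [383.4, 146.4] [ 0.6936 -0.2191  0.048 ]
top iso_a 0.52 [349.1, 186.4] [ 0.6225 -0.1565  0.048 ]
top iso_a 0.46 [351.6, 279.0] [ 0.4619 -0.1566  0.048 ]
cut 0.77 [383.9, 148.2] 375 391 137 152
cut 0.76 [349.0, 188.3] 342 358 180 195
cut 0.7 [398.9, 208.7] 392 409 203 218
cut 0.61 [348.8, 277.6] 342 358 272 287
top seat 0.62 [153.7, 253.2] [0.5096 0.1917 0.011 ]
scene A dark [225.7538 184.    ] [25  1 11  7 65]
scene A dark [252.5472 186.434 ] [54  2  6 10 53]
scene A dark [225.6809 199.0156] [ 23   9  16  22 257]
scene B dark [262.7317 186.0732] [ 0 18  5 11 41]
scene B dark [291.5484 187.6344] [26 20 10 10 93]
scene iso_a 0.73 [177.4, 195.8] [ 0.7028 -0.2252  0.048 ]
scene iso_a 0.57 [292.7, 185.5] [ 0.4619 -0.1511  0.048 ]
scene iso_a 0.54 [227.9, 178.1] [ 0.5767 -0.2452  0.048 ]
scene iso_a 0.48 [256.0, 170.1] [ 0.5032 -0.2497  0.048 ]
scene iso_a 0.43 [227.7, 200.5] [ 0.6153 -0.1602  0.048 ]
cut 0.66 [295.5, 187.2] 285 298 181 194
cut 0.66 [180.4, 196.9] 174 187 193 206
cut 0.66 [226.2, 180.7] 219 232 176 187
cut 0.57 [225.4, 204.0] 219 231 199 211
scene seat 0.69 [366.2, 303.8] [0.5156 0.1897 0.011 ]
```

View pics/z1.png

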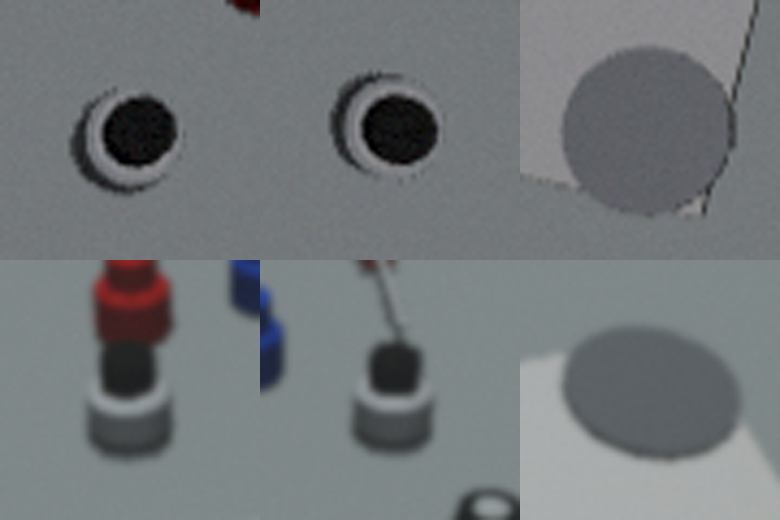

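```bash
python3 - <<'E'
from h import *
np.set_printoptions(precision=4,suppress=True)
s=robot.snapshot("top")
print('A',ray(s,(349.9,187.9),.048),'B',ray(s,(350.,279.5),.048))
g=cv2.cvtColor(s["img"],cv2.COLOR_RGB2GRAY)
print('seat',ray(s,(154.4,250.6),.011))
for n,uv in dict(i1=(80,168),i2=(165,189),i3=(63.5,231)).items(): print(n,ray(s,uv,.059))
for n,uv in dict(knob=(285,273),cyl=(267,191),red=(397,212),red2=(381,147),blue=(397,255),bottle=(455,246),sd=(388,306)).items(): print(n,ray(s,uv,.03))
q=robot.snapshot("scene")
print('A',ray(q,(225.8,199.5),.048),'B',ray(q,(291.3,184),.048),'seat',ray(q,(366.8,304.6),.011))
E
```

```text
A [ 0.6198 -0.1578  0.048 ] B [ 0.4611 -0.1539  0.048 ]
seat [0.5142 0.1905 0.011 ]
i1 [0.6559 0.3079 0.059 ]
i2 [0.6185 0.162  0.059 ]
i3 [0.5479 0.332  0.059 ]
knob [ 0.4726 -0.0431  0.03  ]
cyl [ 0.618  -0.0126  0.03  ]
red [ 0.5785 -0.2443  0.03  ]
red2 [ 0.697  -0.2194  0.03  ]
blue [ 0.5022 -0.2415  0.03  ]
bottle [ 0.5171 -0.3454  0.03  ]
sd [ 0.4136 -0.2225  0.03  ]
A [ 0.6172 -0.1655  0.048 ] B [ 0.4614 -0.1581  0.048 ] seat [0.5158 0.1917 0.011 ]
```

```bash
cat >> h.py <<'E'
from scipy.spatial.transform import Rotation as Ro
def st(tgt=None,z=None):
    s=robot.sense();M=Ro.from_quat(s["ee_rot"]).as_matrix()
    print('t',round(s["t"],2),'pos',s["ee_pos"].round(4),'F',np.round(s["contact_force"],2),'w',round(s["gripper_width"],4),'q',s["joint_pos"].round(3));print(M.round(3).tolist())
    if tgt is not None:
        d=M.T@(np.array([*tgt,z])-s["ee_pos"]);print('d tool',(d/0.02).round(3),'rows')
E
python3 - <<'E'
from h import *
st((.461,-.154),.16)
E
```

```text
t 0.8 pos [0.1955 0.5672 0.2476] F [-0.61  0.3   0.04] w 0.0879 q [ 1.124  0.359  1.51   0.     1.273 -0.115]
[[-0.0, -0.945, 0.326], [-0.0, 0.326, 0.945], [-1.0, 0.0, -0.0]]
d tool [  4.384 -24.301 -29.769] rows
```

carry_out:
  translation:
    - [0,-0.7,-1]
    - [0,-0.7,-1]
    - [0,-0.7,-1]
    - [0,-0.6,-1]
    - [0,-0.6,-1]
  angular:
    - [-0.476,0,0]
    - [-0.476,0,0]
    - [-0.476,0,0]
    - [-0.476,0,0]
    - [-0.476,0,0]
  claw: [0,0,0,0,0]
  force: 20

```text
t: 1.3
ee_pos: [0.2402, 0.4554, 0.2477]
ee_rot: [0.501, -0.499, -0.501, -0.499]
contact_force: [0.8, -0.2, 0.7]
gripper_width: 0.0514
```

carry_out:
  translation:
    - [0,-0.5,-1]
    - [0,-0.5,-1]
    - [0,-0.5,-1]
    - [0,-0.5,-1]
    - [0,-0.5,-1]
  angular:
    - [0,0,0]
    - [0,0,0]
    - [0,0,0]
    - [0,0,0]
    - [0,0,0]
  claw: [0,0,0,0,0]

```text
t: 1.8
ee_pos: [0.2905, 0.3555, 0.2478]
ee_rot: [0.5, -0.5, -0.5, -0.5]
contact_force: [1.3, 0.6, -0.1]
gripper_width: 0.0114
```

```bash
python3 - <<'E'
from h import *
st((.461,-.154),.10)
E
```

```text
t 1.8 pos [0.2905 0.3555 0.2478] F [ 1.3   0.65 -0.08] w 0.0114 q [ 0.735  0.154  1.8   -0.     1.187 -0.836]
[[0.0, -1.0, -0.001], [0.0, -0.001, 1.0], [-1.0, -0.0, 0.0]]
d tool [  7.388  -8.505 -25.483] rows
```

carry_out:
  translation:
    - [0,-0.4,-1]
    - [0,-0.4,-1]
    - [0,-0.4,-1]
    - [0,-0.4,-1]
    - [0,-0.4,-1]
  angular:
    - [0,0,0]
    - [0,0,0]
    - [0,0,0]
    - [0,0,0]
    - [0,0,0]
  claw: [0,0,0,0,0]

```text
t: 2.3
ee_pos: [0.3305, 0.2556, 0.2478]
ee_rot: [0.5, -0.5, -0.5, -0.5]
contact_force: [0.8, 0.0, -0.4]
gripper_width: 0.0002
```

carry_out:
  translation:
    - [0,-0.4,-1]
    - [0,-0.4,-1]
    - [0,-0.4,-1]
    - [0,-0.4,-1]
    - [0,-0.4,-1]
  angular:
    - [0,0,0]
    - [0,0,0]
    - [0,0,0]
    - [0,0,0]
    - [0,0,0]
  claw: [0,0,0,0,0]

```text
t: 2.8
ee_pos: [0.3706, 0.1555, 0.2479]
ee_rot: [0.5, -0.5, -0.5, -0.5]
contact_force: [0.4, -0.6, -0.9]
gripper_width: 0.0005
```

carry_out:
  translation:
    - [0,-0.4,-1]
    - [0,-0.4,-1]
    - [0,-0.4,-1]
    - [0,-0.4,-1]
    - [0,-0.4,-1]
  angular:
    - [0,0,0]
    - [0,0,0]
    - [0,0,0]
    - [0,0,0]
    - [0,0,0]
  claw: [0,0,0,0,0]

```text
t: 3.3
ee_pos: [0.4107, 0.0555, 0.2479]
ee_rot: [0.5, -0.5, -0.5, -0.5]
contact_force: [0.5, 0.4, -0.2]
gripper_width: 0.0006
```

carry_out:
  translation:
    - [0.6,-0.3,-1]
    - [0.6,-0.3,-1]
    - [0.6,-0.3,-1]
    - [0.6,-0.3,-1]
    - [0.6,-0.3,-1]
  angular:
    - [0,0,0]
    - [0,0,0]
    - [0,0,0]
    - [0,0,0]
    - [0,0,0]
  claw: [0,0,0,0,0]

```text
t: 3.8
ee_pos: [0.4407, -0.0445, 0.1874]
ee_rot: [0.5, -0.5, -0.5, -0.5]
contact_force: [-0.0, -0.1, -0.6]
gripper_width: -0.0001
```

carry_out:
  translation:
    - [0.9,-0.2,-1]
    - [0.9,-0.2,-1]
    - [0.9,-0.2,-1]
    - [0.9,-0.2,-1]
    - [0.8,-0.2,-1]
  angular:
    - [0,0,0]
    - [0,0,0]
    - [0,0,0]
    - [0,0,0]
    - [0,0,0]
  claw: [0,0,0,0,0]

```text
t: 4.3
ee_pos: [0.4606, -0.1445, 0.099]
ee_rot: [0.5, -0.5, -0.5, -0.5]
contact_force: [0.3, 0.2, -0.2]
gripper_width: 0.0006
```

```bash
python3 - <<'E'
from h import *
st((.461,-.154),.085)
s=robot.snapshot("top");save(s,"t1.png")
q=robot.snapshot("scene");save(q,"s1.png")
for d in robot.tip_of("scene","iso_a"): print(d["confidence"],d["xy"],ray(q,d["xy"],.048))
E
```

```text
t 4.3 pos [ 0.4606 -0.1445  0.099 ] F [ 0.34  0.22 -0.24] w 0.0006 q [-0.447  0.393  1.92  -0.     0.829 -2.018]
[[0.0, -1.0, -0.0], [-0.0, -0.0, 1.0], [-1.0, -0.0, -0.0]]
d tool [ 0.698 -0.02  -0.473] rows
0.64 [257.0, 173.0] [ 0.50728608 -0.23647873  0.048     ]
0.6 [225.5, 200.4] [ 0.61921532 -0.16260645  0.048     ]
0.55 [179.0, 193.0] [ 0.6959991  -0.23430458  0.048     ]
0.54 [227.6, 178.7] [ 0.57843125 -0.24308001  0.048     ]
0.46 [294.8, 184.6] [ 0.45568632 -0.15229632  0.048     ]
```

View pics/s1.png

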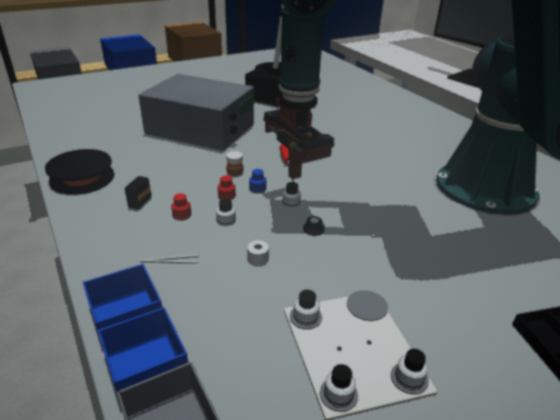

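View pics/t1.png

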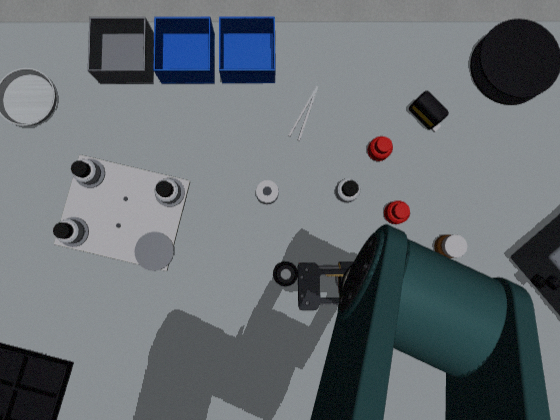

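The fingertips are above the near isolator at about (293,185) in the scene view. Now I descend and press.

carry_out:
  translation:
    - [0.3,0,-0.24]
    - [0.4,0,-0.24]
    - [0.3,0,0]
    - [0.15,0,0]
    - [0,0,0]
  angular:
    - [0,0,0]
    - [0,0,0]
    - [0,0,0]
    - [0,0,0]
    - [0,0,0]
  claw: [0,0,0,0,0]

```text
t: 4.95
ee_pos: [0.46, -0.1527, 0.0763]
ee_rot: [-0.5, 0.5, 0.501, 0.5]
contact_force: [-0.2, 0.1, 0.5]
gripper_width: 0.0004
```

carry_out:
  translation:
    - [0.1,0,0]
    - [0.1,0,0]
    - [0.1,0,0]
    - [0.1,0,0]
    - [0.1,0,0]
  angular:
    - [0,0,0]
    - [0,0,0]
    - [0,0,0]
    - [0,0,0]
    - [0,0,0]
  claw: [0,0,0,0,0]

```text
t: 5.45
ee_pos: [0.4606, -0.1532, 0.0667]
ee_rot: [0.5, -0.5, -0.5, -0.5]
contact_force: [-0.1, 0.3, 3.2]
gripper_width: 0.0003
```

carry_out:
  translation:
    - [0,0,0]
    - [0,0,0]
    - [0,0,0]
    - [0,0,0]
    - [0,0,0]
  angular:
    - [0,0,0]
    - [0,0,0]
    - [0,0,0]
    - [0,0,0]
    - [0,0,0]
  claw: [0,0,0,0,0]

```text
t: 5.95
ee_pos: [0.4605, -0.1532, 0.0668]
ee_rot: [0.5, -0.5, -0.5, -0.5]
contact_force: [0.4, 1.4, 2.8]
gripper_width: 0.0006
```

carry_out:
  translation:
    - [0.05,0,0]
    - [0.05,0,0]
    - [0,0,0]
    - [0,0,0]
    - [0,0,0]
  angular:
    - [0,0,0]
    - [0,0,0]
    - [0,0,0]
    - [0,0,0]
    - [0,0,0]
  claw: [0,0,0,0,0]

```text
t: 6.45
ee_pos: [0.4605, -0.1533, 0.0647]
ee_rot: [0.5, -0.5, -0.5, -0.5]
contact_force: [0.9, 1.3, 2.9]
gripper_width: 0.0005
```

```bash
python3 - <<'E'
from h import *
st((.619,-.158),.10)
s=robot.snapshot("scene");save(s,"s2.png")
im=cv2.cvtColor(s["img"][140:230,240:340],cv2.COLOR_RGB2BGR);cv2.imwrite("pics/s2z.png",cv2.resize(im,None,fx=5,fy=5,interpolation=cv2.INTER_CUBIC))
print(robot.sense()["contact_force"])
E
```

```text
t 6.45 pos [ 0.4605 -0.1533  0.0647] F [0.91 1.34 2.86] w 0.0005 q [-0.464  0.455  1.941 -0.     0.746 -2.035]
[[0.0, -1.0, -0.001], [-0.0, -0.001, 1.0], [-1.0, -0.0, -0.0]]
d tool [-1.763 -7.924 -0.242] rows
[1.92761905 1.79238654 2.40560288]
```

View pics/s2z.png

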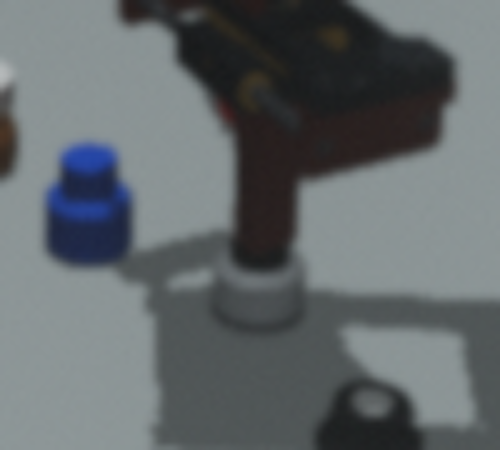

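Near isolator: 8.3 mm down at about 2.7 N, with the fingertips squarely on the button, so it is the soft one. The far one should be firm, so I press that next.

carry_out:
  translation:
    - [-0.4,0,0]
    - [-0.8,0,0]
    - [-0.8,-0.5,0]
    - [0,-0.9,0]
    - [0,-0.9,0]
  angular:
    - [0,0,0]
    - [0,0,0]
    - [0,0,0]
    - [0,0,0]
    - [0,0,0]
  claw: [0,0,0,0,0]

```text
t: 7.0
ee_pos: [0.5066, -0.1535, 0.1057]
ee_rot: [0.5, -0.5, -0.5, -0.5]
contact_force: [-0.5, 0.4, -0.7]
gripper_width: 0.0001
```

carry_out:
  translation:
    - [0,-1,-0.05]
    - [0,-1,-0.05]
    - [0,-1,-0.05]
    - [0,-1,-0.05]
    - [0,-1,-0.04]
  angular:
    - [0,0,0]
    - [0,0,0]
    - [0,0,0]
    - [0,0,0]
    - [0,0,0]
  claw: [0,0,0,0,0]

```text
t: 7.5
ee_pos: [0.6065, -0.1581, 0.1048]
ee_rot: [-0.5, 0.5, 0.5, 0.499]
contact_force: [0.5, 0.1, -0.6]
gripper_width: 0.0009
```

carry_out:
  translation:
    - [0.4,-0.62,0]
    - [0.6,0,0]
    - [0.3,0,0]
    - [0.15,0,0]
    - [0,0,0]
  angular:
    - [0,0,0]
    - [0,0,0]
    - [0,0,0]
    - [0,0,0]
    - [0,0,0]
  claw: [0,0,0,0,0]

```text
t: 8.0
ee_pos: [0.6172, -0.1576, 0.0747]
ee_rot: [-0.499, 0.5, 0.501, 0.499]
contact_force: [-0.5, 0.8, -0.3]
gripper_width: 0.0005
```

```bash
python3 - <<'E'
from h import *
st((.619,-.158),.065)
s=robot.snapshot("scene")
im=cv2.cvtColor(s["img"][150:240,170:290],cv2.COLOR_RGB2BGR);cv2.imwrite("pics/s3z.png",cv2.resize(im,None,fx=5,fy=5,interpolation=cv2.INTER_CUBIC))
E
```

```text
t 8.0 pos [ 0.6172 -0.1576  0.0747] F [-0.46  0.77 -0.33] w 0.0005 q [-0.358  0.597  1.585 -0.     0.962 -1.929]
[[-0.003, -1.0, -0.0], [0.001, -0.0, 1.0], [-1.0, 0.003, 0.001]]
d tool [ 0.485 -0.092 -0.018] rows
```

View pics/s3z.png

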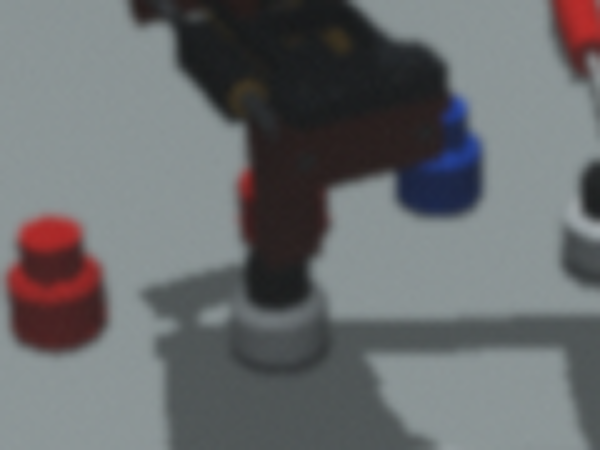

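The fingertips hover at about (290,245) and the button is at (277,270) in the zoom, so I shift 2–3 mm and press.

carry_out:
  translation:
    - [0,-0.12,-0.07]
    - [0.15,0,0]
    - [0.15,0,0]
    - [0.12,0,0]
    - [0.08,0,0]
  angular:
    - [0,0,0]
    - [0,0,0]
    - [0,0,0]
    - [0,0,0]
    - [0,0,0]
  claw: [0,0,0,0,0]

```text
t: 8.55
ee_pos: [0.6222, -0.1599, 0.0668]
ee_rot: [0.501, -0.5, -0.499, -0.5]
contact_force: [-1.1, -0.4, 11.0]
gripper_width: 0.0009
```

carry_out:
  translation:
    - [0,0,0]
    - [0,0,0]
    - [0,0,0]
    - [0,0,0]
    - [0,0,0]
  angular:
    - [0,0,0]
    - [0,0,0]
    - [0,0,0]
    - [0,0,0]
    - [0,0,0]
  claw: [0,0,0,0,0]

```text
t: 9.05
ee_pos: [0.6222, -0.1599, 0.0671]
ee_rot: [0.501, -0.5, -0.499, -0.5]
contact_force: [-1.0, 0.6, 9.8]
gripper_width: 0.001
```

```bash
python3 - <<'E'
from h import *
st((.619,-.158),.065)
E
```

```text
t 9.05 pos [ 0.6222 -0.1599  0.0671] F [-1.01  0.56  9.79] w 0.001 q [-0.359  0.611  1.581 -0.     0.947 -1.93 ]
[[0.002, -1.0, -0.001], [-0.001, -0.001, 1.0], [-1.0, -0.002, -0.001]]
d tool [0.106 0.158 0.094] rows
```

carry_out:
  translation:
    - [0.06,0,0]
    - [0.06,0,0]
    - [0,0,0]
    - [0,0,0]
    - [0,0,0]
  angular:
    - [0,0,0]
    - [0,0,0]
    - [0,0,0]
    - [0,0,0]
    - [0,0,0]
  claw: [0,0,0,0,0]

```text
t: 9.55
ee_pos: [0.6222, -0.1599, 0.0651]
ee_rot: [0.501, -0.5, -0.499, -0.5]
contact_force: [-2.8, -0.3, 13.4]
gripper_width: 0.0006
```

carry_out:
  translation:
    - [-0.4,0,0]
    - [-0.8,0,0]
    - [-0.8,0,0]
    - [-0.3,0,0]
    - [0,0,0]
  angular:
    - [0,0,0]
    - [0,0,0]
    - [0,0,0]
    - [0,0,0]
    - [0,0,0]
  claw: [0,0,1,1,1]

```text
t: 10.05
ee_pos: [0.6217, -0.1595, 0.11]
ee_rot: [0.501, -0.5, -0.5, -0.5]
contact_force: [0.7, 0.2, 0.7]
gripper_width: 0.0206
```

carry_out:
  translation:
    - [0,0,0]
    - [0,0,0]
    - [0,0,0]
    - [0,0,0]
    - [0,0,0]
  angular:
    - [0,0,0]
    - [0,0,0]
    - [0,0,0]
    - [0,0,0]
    - [0,0,0]
  claw: [1,1,1,1,1]

```text
t: 10.55
ee_pos: [0.6211, -0.1593, 0.1089]
ee_rot: [-0.5, 0.5, 0.5, 0.5]
contact_force: [0.8, -0.1, -0.3]
gripper_width: 0.0609
```

```bash
python3 - <<'E'
from h import *
st((.620,-.159),.029)
s=robot.snapshot("scene")
for d in robot.tip_of("scene","iso_a"): print(d["confidence"],d["xy"],ray(s,d["xy"],.048))
im=cv2.cvtColor(s["img"][150:240,170:290],cv2.COLOR_RGB2BGR);cv2.imwrite("pics/s4z.png",cv2.resize(im,None,fx=5,fy=5,interpolation=cv2.INTER_CUBIC))
s=robot.snapshot("top");save(s,"t4.png")
E
```

```text
t 10.55 pos [ 0.6211 -0.1593  0.1089] F [ 0.79 -0.07 -0.27] w 0.0609 q [-0.359  0.558  1.553 -0.     1.03  -1.93 ]
[[-0.0, -1.0, -0.001], [0.0, -0.001, 1.0], [-1.0, 0.0, 0.0]]
d tool [3.997 0.053 0.015] rows
0.55 [179.6, 194.7] [ 0.69714755 -0.22722823  0.048     ]
0.45 [255.4, 171.2] [ 0.50677776 -0.24566683  0.048     ]
0.44 [293.4, 180.8] [ 0.44999068 -0.16804236  0.048     ]
0.42 [222.3, 200.9] [ 0.62596644 -0.16386657  0.048     ]
0.37 [227.4, 179.9] [ 0.58101292 -0.23840201  0.048     ]
```

View pics/s4z.png

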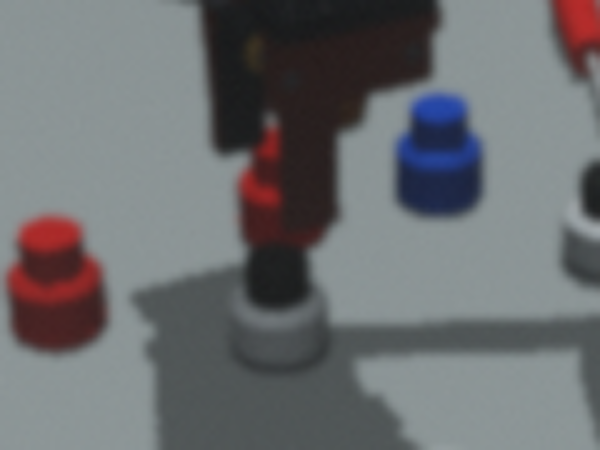

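View pics/t4.png

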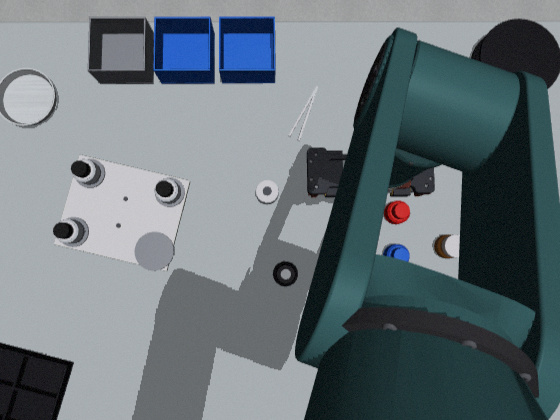

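carry_out:
  translation:
    - [0,0.05,0]
    - [0,0,0]
    - [0.4,0,0]
    - [0.4,0,0]
    - [0.5,0,0]
  angular:
    - [0,0,0]
    - [0,0,0]
    - [0,0,0]
    - [0,0,0]
    - [0,0,0]
  claw: [1,1,1,1,1]

```text
t: 11.2
ee_pos: [0.6202, -0.1593, 0.0825]
ee_rot: [0.5, -0.5, -0.5, -0.5]
contact_force: [0.6, 0.3, 0.2]
gripper_width: 0.0877
```

carry_out:
  translation:
    - [0.6,0,0]
    - [0.7,0,0]
    - [0.7,0,0]
    - [0.5,0,0]
    - [0.2,0,0]
  angular:
    - [0,0,0]
    - [0,0,0]
    - [0,0,0]
    - [0,0,0]
    - [0,0,0]
  claw: [1,1,1,1,1]

```text
t: 11.7
ee_pos: [0.6193, -0.159, 0.0274]
ee_rot: [-0.499, 0.5, 0.501, 0.499]
contact_force: [0.4, 0.2, -0.1]
gripper_width: 0.0875
```

```bash
python3 - <<'E'
from h import *
st((.620,-.159),.029)
s=robot.snapshot("scene")
im=cv2.cvtColor(s["img"][150:240,170:290],cv2.COLOR_RGB2BGR);cv2.imwrite("pics/s5z.png",cv2.resize(im,None,fx=5,fy=5,interpolation=cv2.INTER_CUBIC))
E
```

```text
t 11.7 pos [ 0.6193 -0.159   0.0274] F [ 0.42  0.16 -0.08] w 0.0875 q [-0.359  0.663  1.605 -0.     0.876 -1.93 ]
[[-0.002, -1.0, -0.001], [0.001, -0.001, 1.0], [-1.0, 0.002, 0.001]]
d tool [-0.078 -0.036 -0.   ] rows
```

View pics/s5z.png

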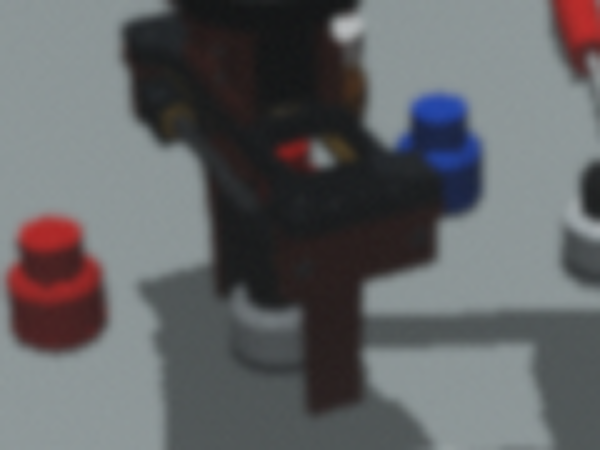

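The jaws straddle the firm isolator, so I close them.

carry_out:
  translation:
    - [-0.05,0,0]
    - [0,0,0]
    - [0,0,0]
    - [0,0,0]
    - [0,0,0]
  angular:
    - [0,0,0]
    - [0,0,0]
    - [0,0,0]
    - [0,0,0]
    - [0,0,0]
  claw: [0.3,0.3,0.3,0.3,0.3]
  force: 25

```text
t: 12.25
ee_pos: [0.6204, -0.1594, 0.0307]
ee_rot: [0.5, -0.5, -0.5, -0.5]
contact_force: [-0.5, -0.7, -0.4]
gripper_width: 0.0516
```

carry_out:
  translation:
    - [0,0,0]
    - [0,0,0]
    - [0,0,0]
    - [0,0,0]
    - [0,0,0]
  angular:
    - [0,0,0]
    - [0,0,0]
    - [0,0,0]
    - [0,0,0]
    - [0,0,0]
  claw: [0.2,0.2,0.2,0.2,0.2]

```text
t: 12.75
ee_pos: [0.6203, -0.1594, 0.0304]
ee_rot: [0.5, -0.5, -0.5, -0.5]
contact_force: [-0.9, -0.3, 3.5]
gripper_width: 0.0418
```

```bash
python3 - <<'E'
from h import *
st((.514,.191),.12)
E
```

```text
t 12.75 pos [ 0.6203 -0.1594  0.0304] F [-0.92 -0.31  3.48] w 0.0418 q [-0.359  0.659  1.603 -0.     0.879 -1.93 ]
[[0.0, -1.0, -0.001], [-0.0, -0.001, 1.0], [-1.0, -0.0, -0.0]]
d tool [-4.483  5.304 17.524] rows
```

carry_out:
  translation:
    - [-0.4,0,0]
    - [-0.8,0,0]
    - [-1,0,0]
    - [-1,0,0.5]
    - [-1,0.2,0.8]
  angular:
    - [0,0,0]
    - [0,0,0]
    - [0,0,0]
    - [0,0,0]
    - [0,0,0]
  claw: [0.2,0.2,0.2,0.2,0.2]

```text
t: 13.25
ee_pos: [0.617, -0.134, 0.1162]
ee_rot: [0.5, -0.5, -0.499, -0.5]
contact_force: [0.1, -0.0, -1.8]
gripper_width: 0.0412
```

carry_out:
  translation:
    - [-0.3,0.3,1]
    - [0,0.3,1]
    - [0,0.3,1]
    - [0,0.3,1]
    - [0,0.3,1]
  angular:
    - [0,0,0]
    - [0,0,0]
    - [0,0,0]
    - [0,0,0]
    - [0,0,0]
  claw: [0.2,0.2,0.2,0.2,0.2]

```text
t: 13.75
ee_pos: [0.5843, -0.0312, 0.1191]
ee_rot: [-0.499, 0.5, 0.501, 0.499]
contact_force: [0.8, -0.5, -2.2]
gripper_width: 0.0413
```

```bash
python3 - <<'E'
from h import *
st((.514,.191),.12)
s=robot.snapshot("scene");save(s,"s6.png")
E
```

```text
t 13.75 pos [ 0.5843 -0.0312  0.1191] F [ 0.8  -0.5  -2.24] w 0.0413 q [-0.171  0.481  1.675  0.     0.988 -1.743]
[[-0.003, -1.0, -0.001], [0.0, -0.001, 1.0], [-1.0, 0.003, 0.0]]
d tool [-0.033  3.502 11.113] rows
```

View pics/s6.png

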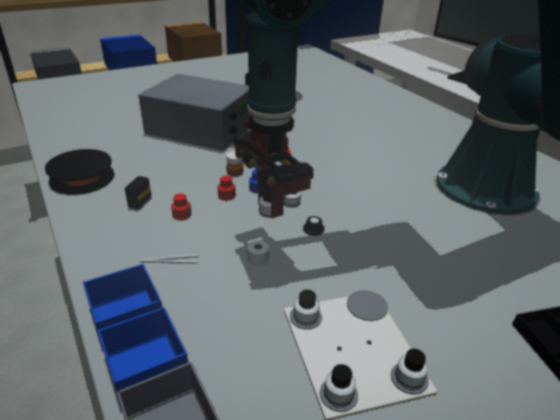

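The isolator is held and the gripper is at about (272,195). On to the seat.

carry_out:
  translation:
    - [0,0.3,1]
    - [0,0.3,1]
    - [0,0.3,1]
    - [0,0.3,1]
    - [0,0.3,1]
  angular:
    - [0,0,0]
    - [0,0,0]
    - [0,0,0]
    - [0,0,0]
    - [0,0,0]
  claw: [0.2,0.2,0.2,0.2,0.2]

```text
t: 14.3
ee_pos: [0.5543, 0.0682, 0.1191]
ee_rot: [-0.5, 0.5, 0.501, 0.499]
contact_force: [0.1, 0.4, -1.5]
gripper_width: 0.0413
```

carry_out:
  translation:
    - [0,0.4,1]
    - [0,0.4,1]
    - [0,0.4,1]
    - [0,0.4,1]
    - [0,0.4,1]
  angular:
    - [0,0,0]
    - [0,0,0]
    - [0,0,0]
    - [0,0,0]
    - [0,0,0]
  claw: [0.2,0.2,0.2,0.2,0.2]

```text
t: 14.8
ee_pos: [0.5141, 0.1679, 0.1192]
ee_rot: [-0.5, 0.5, 0.501, 0.499]
contact_force: [-0.0, 0.1, -1.9]
gripper_width: 0.0414
```

carry_out:
  translation:
    - [0,0,0.7]
    - [0,0,0.4]
    - [0,0,0]
    - [0,0,0]
    - [0,0,0]
  angular:
    - [0,0,0]
    - [0,0,0]
    - [0,0,0]
    - [0,0,0]
    - [0,0,0]
  claw: [0.2,0.2,0.2,0.2,0.2]

```text
t: 15.3
ee_pos: [0.5163, 0.1879, 0.1201]
ee_rot: [-0.5, 0.5, 0.5, 0.5]
contact_force: [0.1, -0.4, -1.0]
gripper_width: 0.0415
```

```bash
python3 - <<'E'
from h import *
st((.514,.191),.0425)
s=robot.snapshot("scene");save(s,"s7.png")
for d in robot.tip_of("scene","seat"): print(d["confidence"],d["xy"],ray(s,d["xy"],.011))
s=robot.snapshot("top");save(s,"t7.png")
E
```

```text
t 15.3 pos [0.5163 0.1879 0.1201] F [ 0.08 -0.43 -1.02] w 0.0415 q [ 0.224  0.436  1.757 -0.     0.949 -1.347]
[[-0.0, -1.0, 0.0], [-0.0, 0.0, 1.0], [-1.0, 0.0, -0.0]]
d tool [3.882 0.115 0.154] rows
0.65 [365.6, 302.9] [0.51516727 0.18753488 0.011     ]
```

View pics/s7.png

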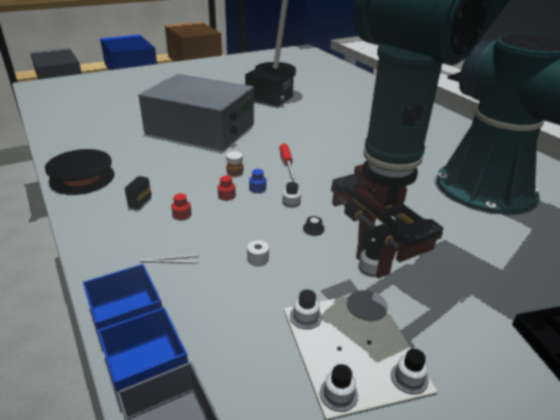

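View pics/t7.png

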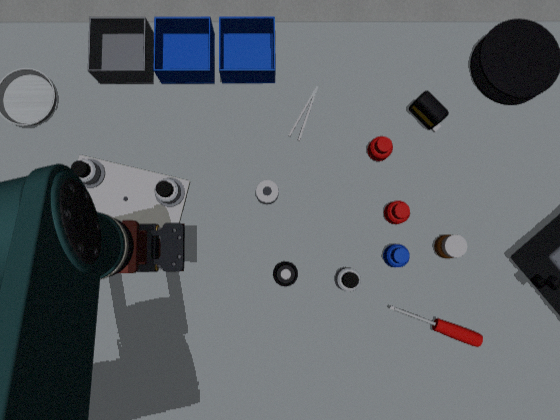

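The isolator is upright in the jaws at (371,260), above the seat at (367,303). Now I descend.

carry_out:
  translation:
    - [0.5,0.1,0.14]
    - [0.9,0,0]
    - [0.9,0,0]
    - [0.8,0,0]
    - [0.4,0,0]
  angular:
    - [0,0,0]
    - [0,0,0]
    - [0,0,0]
    - [0,0,0]
    - [0,0,0]
  claw: [0.2,0.2,0.2,0.2,0.2]

```text
t: 15.95
ee_pos: [0.5128, 0.1911, 0.0484]
ee_rot: [-0.5, 0.501, 0.501, 0.499]
contact_force: [-0.3, -0.1, -1.6]
gripper_width: 0.0416
```

carry_out:
  translation:
    - [0.2,0,0]
    - [0.1,0,0]
    - [0.05,0,0]
    - [0,0,0]
    - [0,0,0]
  angular:
    - [0,0,0]
    - [0,0,0]
    - [0,0,0]
    - [0,0,0]
    - [0,0,0]
  claw: [0.2,0.2,0.2,0.2,0.2]

```text
t: 16.45
ee_pos: [0.5145, 0.1915, 0.0438]
ee_rot: [0.5, -0.5, -0.5, -0.5]
contact_force: [-0.9, -0.4, -0.7]
gripper_width: 0.0416
```

```bash
python3 - <<'E'
from h import *
st((.514,.191),.0414)
s=robot.snapshot("scene")
im=cv2.cvtColor(s["img"][210:330,310:450],cv2.COLOR_RGB2BGR);cv2.imwrite("pics/s8z.png",cv2.resize(im,None,fx=5,fy=5,interpolation=cv2.INTER_CUBIC))
E
```

```text
t 16.45 pos [0.5145 0.1915 0.0438] F [-0.87 -0.4  -0.72] w 0.0416 q [ 0.231  0.55   1.812 -0.     0.778 -1.341]
[[0.001, -1.0, -0.001], [0.0, -0.001, 1.0], [-1.0, -0.001, 0.0]]
d tool [ 0.118  0.023 -0.025] rows
```

View pics/s8z.png

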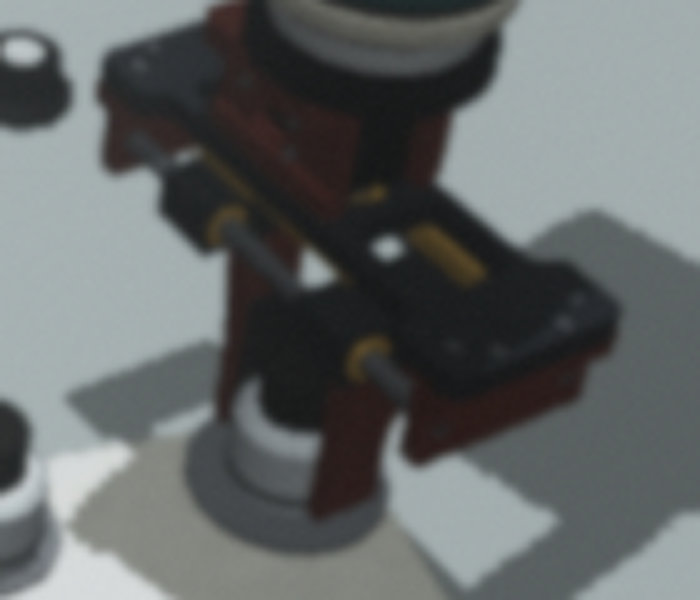

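The isolator is well inside the seat and just above it. Lowering the last 2 mm.

carry_out:
  translation:
    - [0.05,0,0]
    - [0.05,0,0]
    - [0.02,0,0]
    - [0,0,0]
    - [0,0,0]
  angular:
    - [0,0,0]
    - [0,0,0]
    - [0,0,0]
    - [0,0,0]
    - [0,0,0]
  claw: [0.2,0.2,0.2,0.2,0.2]

```text
t: 17.0
ee_pos: [0.5142, 0.1914, 0.0414]
ee_rot: [0.5, -0.5, -0.5, -0.5]
contact_force: [-1.6, 0.2, 5.2]
gripper_width: 0.0418
```

Contact at 5 N, so I release, opening partway, then all the way, and then raise the gripper.

carry_out:
  translation:
    - [-0.02,0,0]
    - [0,0,0]
    - [0,0,0]
    - [0,0,0]
    - [0,0,0]
  angular:
    - [0,0,0]
    - [0,0,0]
    - [0,0,0]
    - [0,0,0]
    - [0,0,0]
  claw: [0.55,0.65,0.75,0.85,0.95]

```text
t: 17.5
ee_pos: [0.514, 0.1914, 0.0412]
ee_rot: [-0.5, 0.5, 0.5, 0.5]
contact_force: [-0.4, -0.9, -1.0]
gripper_width: 0.0765
```

carry_out:
  translation:
    - [0,0,0]
    - [0,0,0]
    - [-0.3,0,0]
    - [-0.5,0,0]
    - [-0.8,0,0]
  angular:
    - [0,0,0]
    - [0,0,0]
    - [0,0,0]
    - [0,0,0]
    - [0,0,0]
  claw: [0.95,0.95,0.95,0.95,0.95]

```text
t: 18.0
ee_pos: [0.5135, 0.1913, 0.0736]
ee_rot: [-0.5, 0.5, 0.5, 0.499]
contact_force: [0.0, 0.8, 0.3]
gripper_width: 0.0833
```

carry_out:
  translation:
    - [-1,0,0]
    - [-1,0,0]
    - [-1,0,0]
    - [-1,0,0]
    - [-1,0,0]
  angular:
    - [0,0,0]
    - [0,0,0]
    - [0,0,0]
    - [0,0,0]
    - [0,0,0]
  claw: [0.95,0.95,0.95,0.95,0.95]

```text
t: 18.5
ee_pos: [0.514, 0.1914, 0.1751]
ee_rot: [0.5, -0.5, -0.5, -0.5]
contact_force: [-0.1, -0.4, 0.6]
gripper_width: 0.0834
```

carry_out:
  translation:
    - [-0.5,0,-1]
    - [0,0,-1]
    - [0,0,-1]
    - [0,0,-1]
    - [0,0,-1]
  angular:
    - [0,0,0]
    - [0,0,0]
    - [0,0,0]
    - [0,0,0]
    - [0,0,0]
  claw: [0.95,0.95,0.95,0.95,0.95]

```text
t: 19.0
ee_pos: [0.5141, 0.0907, 0.1843]
ee_rot: [0.5, -0.5, -0.5, -0.5]
contact_force: [-0.1, 0.3, 0.6]
gripper_width: 0.0835
```

carry_out:
  translation:
    - [0,0,-1]
    - [0,0,-1]
    - [0,0,-1]
    - [0,0,-0.5]
    - [0,0,0]
  angular:
    - [0,0,0]
    - [0,0,0]
    - [0,0,0]
    - [0,0,0]
    - [0,0,0]
  claw: [0.95,0.95,0.95,0.95,0.95]

```text
t: 19.5
ee_pos: [0.5143, 0.0205, 0.1839]
ee_rot: [-0.5, 0.5, 0.499, 0.5]
contact_force: [0.4, 0.4, -0.1]
gripper_width: 0.0834
```

```bash
python3 - <<'E'
from h import *
st()
s=robot.snapshot("scene");t=robot.snapshot("top")
save(s,"s9.png");save(t,"t9.png")
for c,q in(("scene",s),("top",t)):
    for d in robot.tip_of(c,"iso_a"): print(c,d["confidence"],d["xy"],ray(q,d["xy"],.059),ray(q,d["xy"],.048))
E
```

```text
t 19.5 pos [0.5143 0.0205 0.1839] F [ 0.43  0.42 -0.1 ] w 0.0834 q [-0.094  0.308  1.77  -0.     1.063 -1.664]
[[0.001, -1.0, 0.001], [-0.0, 0.001, 1.0], [-1.0, -0.001, -0.0]]
scene 0.76 [370.7, 282.9] [0.51449617 0.19001966 0.059     ] [0.50567273 0.18126827 0.048     ]
scene 0.69 [294.4, 183.3] [ 0.46348128 -0.14189738  0.059     ] [ 0.45359589 -0.15755813  0.048     ]
scene 0.51 [230.1, 176.6] [ 0.5770243  -0.23164285  0.059     ] [ 0.56950248 -0.24917178  0.048     ]
scene 0.46 [178.0, 190.7] [ 0.6997523  -0.22675748  0.059     ] [ 0.69478524 -0.24418472  0.048     ]
scene 0.44 [254.9, 169.8] [ 0.51366433 -0.23452548  0.059     ] [ 0.50482357 -0.25211442  0.048     ]
top 0.78 [382.4, 148.3] [ 0.68743814 -0.21435253  0.059     ] [ 0.6901389  -0.21722007  0.048     ]
top 0.7 [351.1, 285.3] [ 0.45192244 -0.1535237   0.059     ] [ 0.45121728 -0.15551156  0.048     ]
top 0.54 [400.3, 253.9] [ 0.50392888 -0.238922    0.059     ] [ 0.50397582 -0.24214485  0.048     ]
top 0.51 [399.8, 208.6] [ 0.58152515 -0.24092209  0.059     ] [ 0.58269425 -0.24417387  0.048     ]
```

View pics/s9.png

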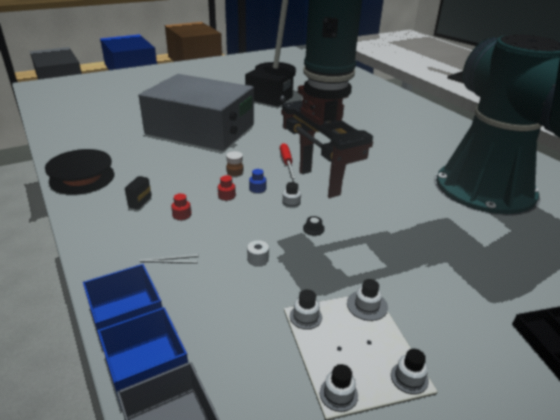

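View pics/t9.png

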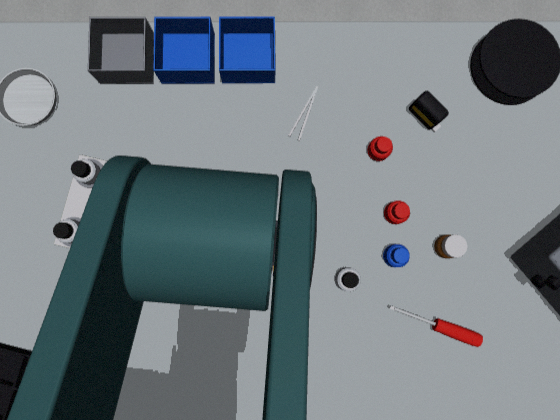

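The firm isolator stands upright on the seat at (370,297) in the scene view. The soft one is unmoved at (348,279) in the top view, and the gripper is clear, so I hand in.

```bash
python3 - <<'E'
from h import *
print(robot.finish_job())
E
```

```text
the job is handed in; nothing more can be done
None
```

I pressed both isolators, moved the firm one onto the empty seat, and handed the job in at about 19.6 s of the 51 s allowed.

- **Near isolator, around (0.461, -0.154):** about 2.7 N at about 8 mm down, so it is the soft one. I left it standing where it was, and the last top picture shows it unmoved.
- **Far isolator, around (0.620, -0.159):** 13.4 N at about 8 mm down, so it is the firm one. I gripped it across its base and lowered it onto the seat until it touched with about 5 N. I then released it and backed the gripper away.

**Last checks:** The scene picture shows the firm isolator upright on the seat. Its button top measures about (0.514, 0.190) against a seat estimate of (0.514, 0.191). The arm is clear, with contact force near zero, and nothing else was disturbed. In the last top picture the arm hid the seat, so the final placement was checked from the scene camera only. The network also reported the red and blue look-alikes as isolators, and I ruled those out by eye.

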